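# Mesh the splined key in the cracked heel piece and hold the spring down

### The arm

A 6-joint arm with a two-finger parallel gripper is mounted at the origin on the work surface. World frame = base frame: x ahead of the robot, y to its left, z up, the work surface at z = 0. Lengths are in m, angles in degrees, forces in N, time in s.
With the tool pointing down it reaches from about 0.35 to 0.875 m from the base axis. Payload 4.2 kg.
Tool frame: the origin (TCP) lies midway between the tips of the shut fingers; the grasp point (between the pads) lies 19 mm behind it; x points along the fingers, y is the direction in which the jaws open and shut, and the axes are right-handed (so a half turn about x gives the same grasp; the last joint's range is limited). The gripper opens to 87 mm and grips with 3 to 60 N. Pads are 19 mm wide; open, the fingers measure 117 mm over their backs; the gripper's body (75 mm by 190 mm) begins 51 mm behind the grasp point.
Start: joints at [83.4, 22.042, 0.453, 0, -68.411, -14.817], TCP at [0.228, 0.582, 0.223] pointing down, gripper open.
Joint ranges: [-179.83, 179.83], [-69.29, 118.12], [-61.27, 80.66], [-181.25, 117.63], [-171.15, -9.14], [-177.46, 177.46]. Speed limits (degrees/s): [159.86, 159.86, 180, 180, 180, 180].

### API

Orientations are given as a 3x3 rotation matrix whose columns are the frame's x, y, z axes.
In Python, from station import r gives the robot as it stands.
- The arm moves only by the tool play_rows, never from a script. Its argument "plan" is a list that holds one entry, the list of rows, each a list of 6 numbers: the shift along the tool's x, y, z in cm, then the turn, a rotation vector about the tool's x, y, z in units of 10 degrees (1.0 is 10 degrees). A call has 1 to 5 rows; each row is the pose to reach, as a shift and turn from the pose commanded when the call began, along the tool's axes at that moment; what a row does not reach only later rows make up. A row lasts 1/8 s, in which the tool goes at most 62.5 mm and 10.7 degrees, less where a joint would pass 70% of its speed; a pose out of reach is approached as far as the arm can. A call with a gripper value outside its range is refused whole. "hand" is the opening, from 0 (shut) to 1 (fully open), set as the call begins (left out, the last holds). The fingers move at their own pace and stop on an object; the grip force is fixed at half the most. Time passes only in rows, so rows that repeat a pose let the fingers close. It gives the time, the measured TCP pose, the force and the opening at its end, in the units of the state.
- r.sense(): the state, without advancing time (a new reading comes with each control period).
- r.capture(name): name is "side" or "top"; returns (picture, depth): 400x640x3 uint8, blue, green, red; 400x640 float32, m along the optical axis (not along the pixel's ray), 0 where there is no reading.
- r.get_calibration(name): a dict with "vfov" (degrees; the focal length in pixels is half the picture's height over the tangent of half this angle, whatever the lens; pixels are square), "cx", "cy" (the principal point, pixels), "rvec" (rotation vector, rad) and "tvec" (3), from world to camera coordinates, as OpenCV has them. Camera axes: x right, y down, z forward; pixel columns grow to the right and rows downward; lengths in m; the calibration is good to about 2 mm. A picture is of the moment at which its call begins. get_calibration takes no time and is no camera call.
- r.finish_job(): hands the job in, once; it reports no verdict.
The state is a dict: "time_s": time; "joints": joint angles; "joint_velocities": joint speeds; "effort": joint torques, N m; "tcp_pos": TCP position; "ee_rot": TCP orientation; "wrist_force": force on the tool from outside, world axes, zero at the start; "moment": the same for the moment, N m; "gripper_width": opening from 0.0 (shut) to 1.0 (fully open).
Only numpy, scipy, OpenCV 4.12 (cv2) and the standard library are available. Lean on these libraries where they do the work, as an engineer would, in place of code of your own. Each camera call takes 0.05 s, during which the arm holds its last target.

### The job

Take the splined T-handled key out of its stand, turn it until its four splines mesh with the cross-shaped socket of the bronze ferrule on the clamped heel piece, and slide it fully home against the spring, until its collar sits on the ferrule's rim. The heel piece is cracked, so never press on it with more than 40 N, and leave the other loose things where they are. Finish while still gripping the key and keeping it pressed home: do not let go.

Things in the scene. Friction and masses are not known exactly. Their poses are not given: they have to be found in the camera images.
- key_grip (a point): Centre of the key's grey T-handle: flat upright bar 46 mm long (own x), 16 thick (y), 26 tall. Key 76 mm tall, about 150 g, upright, z up. Below the handle: neck 14 mm across, 20 long; round collar 38 across, 6 thick, underside 39 mm below this point; splined foot 24 mm long. It hangs by its collar in one of two alike stands (which one varies); lift 30 mm to clear
- key_foot (a point): Centre of the key's lower end face, 63 mm straight below key_grip. The foot is a cross (four splines at 90 degrees) with arms along the key's own x and y, 24 mm tip to tip, each arm 8 mm wide, edges rounded by 2 mm. The stands: round aluminium, 52 mm across, 34 mm tall, on 75 mm square plates, holes 28 mm across
- mouth (a point): Centre of the bronze ferrule's open top, at its rim, z up, 96 mm above the table. Round bush 48 mm across, 34 tall, on the black heel piece (74 x 70 mm, fixed in a jig). Socket: a cross, arms along this point's x and y, 26.4 mm tip to tip, 10.4 wide; the key fits every 90 degrees. Fully home: key_foot 24 mm below this point, collar on the rim. The ferrule turns only stiffly (0.18 N m)
- plunger (a joint): Spring plunger in the socket, its top 14 mm below the rim when up (0). Grows as it is pressed down: 0.010 m with the key fully home (stop at 0.012). It pushes back with 3 N at first touch, 8 N with the key home, so the key rises again if not kept pressed
- drift_grip (a point): Not to be used: centre of the round grey knob (30 mm across, 22 tall, top 28 mm above the stand) of a plain round drift that hangs in the other stand; leave it there
- pedal: Bystander: blue plastic brake pedal, 75 x 38 x 22 mm with two steel wires 36 mm long at its +x end, origin under its centre
- screw_a: Bystander: silver forward-pressure screw standing on its head, head 20 mm across, 39 mm tall, origin under its centre
- screw_b: Bystander: second silver screw like screw_a
- spare: Bystander: loose dull bronze ferrule, 32 mm across, 22 mm tall, origin under its centre
- grease: Bystander: jar with black lid, 56 mm across, 60 mm tall, origin under its centre
- driver: Bystander: screwdriver lying on the table
There are look-alikes about, which are no part of the job. What is meant by the part that bears mouth is not red, and is the larger of those in its own colour.

How it is judged:
By the outcome, as a careful person would: the job done as asked, in the order asked, and still so for the second after the job is handed in, while the arm keeps its last pose, push and grip.
It also fails if it takes over 42 s, if anything falls off the work surface, if the arm or the gripper's body presses on something with over 40 N, if the wrist force passes 120 N, or if a joint passes its speed limit or range.

## Working session

There is one attempt and no reset: what is moved stays moved. The work goes in short steps, Python scripts to look and compute and a tool call to move; the robot and the scene stay as the last step left them, time stands still between calls to the robot, and variables do not carry over. Pictures are saved under pics/ and viewed, and the job is handed in when it is done.

Besides the shell and the picture viewer there is one more tool, called after ">>>" by a JSON object that holds its "fn" and its "kwargs". play_rows: Moves the arm, as the interface text tells. Its arguments: {"type":"object","properties":{"plan":{"type":"array","items":{"type":"array","items":{"type":"array","items":{"type":"number"}}}},"hand":{"type":"number"}},"required":["plan"]}

```bash
mkdir -p pics; ls; python3 - <<'E'
from station import r
import cv2,numpy as np
s=r.sense()
print(s)
for n in("side","top"):
    im,d=r.capture(n); cv2.imwrite(f"pics/{n}0.png",im); np.save(f"{n}0.npy",d); cv2.imwrite(f"{n}0.png",im)
    print(n,r.get_calibration(n), (d>0).mean())
E
```

```text
pics
{'time_s': 0.0, 'joints': array([ 8.34022334e+01,  2.20904681e+01,  3.80728599e-01, -2.89354839e-02,
       -6.84101483e+01, -1.48181817e+01]), 'joint_velocities': array([ 0.02264454, -0.06365999,  0.04278237,  0.05372991, -0.09234965,
       -0.06493855]), 'effort': array([ 7.45436319e-04, -3.90660703e+01,  1.87402868e+01,  4.21951979e+00,
        1.10413073e-02, -1.94752265e-04]), 'tcp_pos': array([0.22795743, 0.58131045, 0.2214693 ]), 'ee_rot': array([[-7.06890589e-04, -3.65308620e-01, -9.30886197e-01],
       [-2.02457862e-03, -9.30883999e-01,  3.65309295e-01],
       [-9.99997701e-01,  2.14288600e-03, -8.15628832e-05]]), 'wrist_force': array([0.67211529, 0.4053547 , 0.40714697]), 'moment': array([0.02131381, 0.01099093, 0.0043133 ]), 'gripper_width': 0.996904219130325}
side {'vfov': 48.16472864536817, 'cx': 321.4032162362612, 'cy': 210.37575863858592, 'rvec': array([ 0.5748455 , -2.65194515,  1.18754722]), 'tvec': array([0.48226772, 0.22480139, 0.90118836])} 0.99601953125
top {'vfov': 47.940706227899, 'cx': 317.00060382006734, 'cy': 197.14980771410944, 'rvec': array([ 2.19056296, -2.13796682,  0.13855039]), 'tvec': array([-0.0515119 ,  0.52723631,  1.10560561])} 0.99603515625
```

View pics/side0.png

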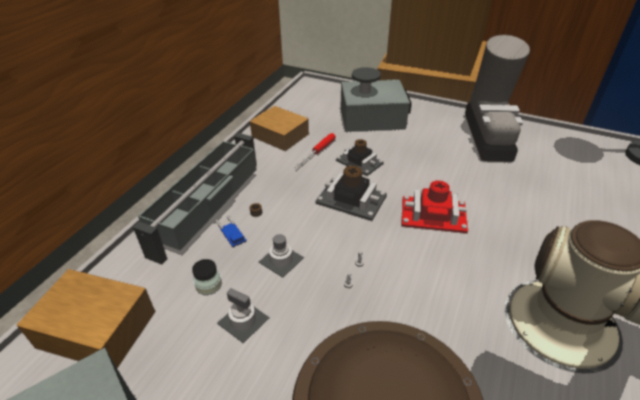

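View pics/top0.png

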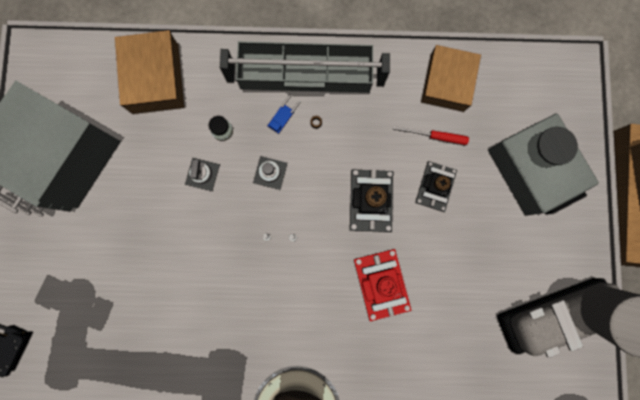

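```bash
cat > h.py <<'E'
import numpy as np,cv2
from station import r
def K(n):
    c=r.get_calibration(n); f=200/np.tan(np.radians(c['vfov']/2))
    R=cv2.Rodrigues(np.array(c['rvec'],float))[0]; return f,c['cx'],c['cy'],R,np.array(c['tvec'])
def ray(n,u,v,z):
    f,cx,cy,R,t=K(n); d=R.T@np.array([(u-cx)/f,(v-cy)/f,1]); o=-R.T@t
    return o+d*(z-o[2])/d[2]
def proj(n,p):
    f,cx,cy,R,t=K(n); q=R@np.asarray(p,float)+t; return np.array([cx+f*q[0]/q[2],cy+f*q[1]/q[2]])
def cloud(n,d):
    f,cx,cy,R,t=K(n); v,u=np.mgrid[0:400,0:640]
    P=np.stack([(u-cx)/f*d,(v-cy)/f*d,d],-1)-t
    return P@R
E
python3 - <<'E'
from h import *
for n,boxes in (("top",[(180,145,300,205),(340,155,460,240)]),("side",[(215,225,315,345),(310,130,400,220)])):
    im=cv2.imread(f"{n}0.png")
    ts=[cv2.resize(im[b:d,a:c],(380,int(380*(d-b)/(c-a))),interpolation=cv2.INTER_CUBIC) for a,b,c,d in boxes]
    h=max(t.shape[0] for t in ts)
    cv2.imwrite(f"pics/z_{n}.png",np.hstack([cv2.copyMakeBorder(t,0,h-t.shape[0],0,10,0) for t in ts]))
    d=np.load(f"{n}0.npy");P=cloud(n,d)
    for a,b,c,e in boxes:
        q=P[b:e,a:c].reshape(-1,3); print(n,q.min(0),q.max(0),np.percentile(q[:,2],[1,50,99]))
f,cx,cy,R,t=K("top");print(f,-R.T@t); f,cx,cy,R,t=K("side");print(f,-R.T@t)
E
```

```text
top [ 0.39348724 -0.02997957 -0.00974087] [0.6700002  0.32443556 1.16071719] [-0.00569575  0.00027694  0.08594912]
top [ 0.39348724 -0.4119061  -0.00806684] [ 0.6537291  -0.02997957  1.16071719] [-0.00515982  0.00172775  0.09670741]
side [ 0.21664298 -0.05060892 -0.00402266] [0.79951374 0.67500051 0.76986909] [-0.00215528  0.00150065  0.08694464]
side [ 0.21664298 -0.5646709  -0.00519698] [0.77726736 0.67500051 0.76986909] [-0.00219031  0.00276319  0.0974791 ]
449.83362953925257 [ 0.39348724 -0.02997957  1.16071719]
447.47506626233474 [0.21664298 0.67500051 0.76986909]
```

View pics/z_top.png

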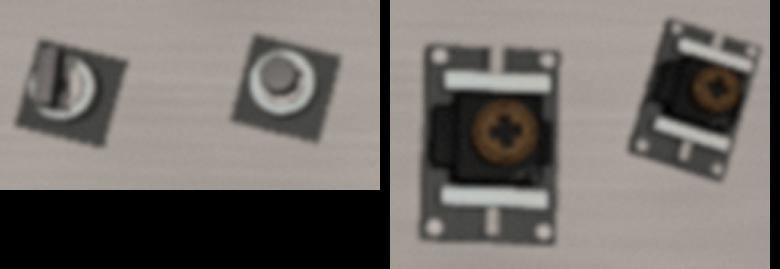

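View pics/z_side.png

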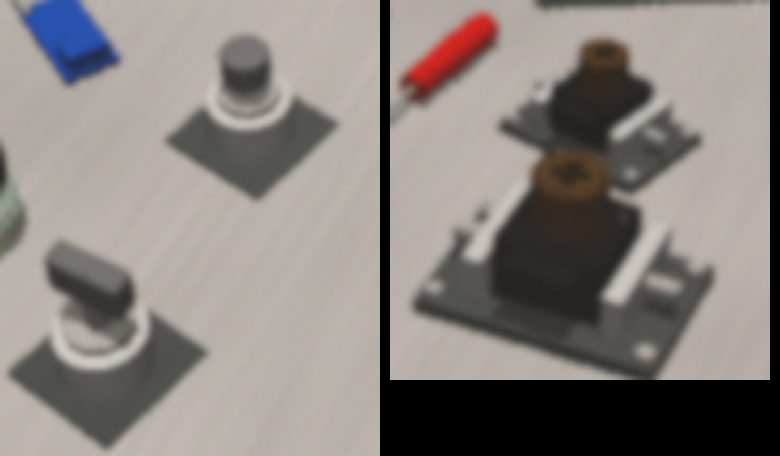

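```bash
python3 - <<'E'
from h import *
for n,bk,bf in (("top",(180,145,230,205),(345,165,400,235)),("side",(215,280,270,345),(310,160,395,220))):
    d=np.load(f"{n}0.npy");P=cloud(n,d);im=cv2.imread(f"{n}0.png")
    a,b,c,e=bk; q=P[b:e,a:c].reshape(-1,3); 
    print(n,"zhist",np.histogram(q[:,2],bins=np.arange(.02,.1,.005)))
    for zl in(.07,.078,):
        m=q[q[:,2]>zl]; (cx,cy),(w,h),an=cv2.minAreaRect((m[:,:2]*1000).astype(np.float32)); print("key",zl,len(m),cx,cy,w,h,an,m.mean(0),np.median(m[:,2]))
        ev,V=np.linalg.eigh(np.cov(m[:,:2].T)); print(" pca ang",np.degrees(np.arctan2(V[1,1],V[0,1])))
    a,b,c,e=bf; q=P[b:e,a:c].reshape(-1,3); m=q[q[:,2]>.09]
    (cx,cy),rad=cv2.minEnclosingCircle((m[:,:2]*1000).astype(np.float32)); print("fer",len(m),cx,cy,rad,m.mean(0),np.median(m[:,2]))
    # bronze mask
    hsv=cv2.cvtColor(im,cv2.COLOR_BGR2HSV); M=((hsv[...,0]<22)&(hsv[...,1]>110)&(hsv[...,2]>50)).astype(np.uint8)
    S=np.zeros_like(M);S[b:e,a:c]=M[b:e,a:c]
    cs,_=cv2.findContours(S,0,2); k=max(cs,key=cv2.contourArea); print("bronze",cv2.fitEllipse(k),cv2.boundingRect(k))
E
```

```text
top zhist (array([ 6, 21, 78, 71, 21,  2,  1,  2,  6, 13, 11, 12, 58, 65,  1]), array([0.02 , 0.025, 0.03 , 0.035, 0.04 , 0.045, 0.05 , 0.055, 0.06 ,
       0.065, 0.07 , 0.075, 0.08 , 0.085, 0.09 , 0.095]))
key 0.07 162 485.088623046875 127.95845031738281 362.60516357421875 43.10917282104492 53.10708236694336 [0.56588137 0.23219249 0.18325033] 0.08499307187967572
 pca ang 56.347064990472546
key 0.078 147 485.3683166503906 127.74850463867188 362.60516357421875 42.409725189208984 53.10708236694336 [0.56422522 0.2299439  0.19446012] 0.08543211190040931
 pca ang 56.40435290306952
fer 246 465.3263854980469 -115.25210571289062 111.50018310546875 [ 0.51520349 -0.16834553  0.17758868] 0.0954869996851046
bronze ((375.88836669921875, 196.0914764404297), (19.123554229736328, 19.66551971435547), 159.72682189941406) (366, 187, 20, 19)
side zhist (array([ 53,  48, 133, 117, 110,  10,  10,   5,  11,  35,  41,  30,  52,
       141,   0]), array([0.02 , 0.025, 0.03 , 0.035, 0.04 , 0.045, 0.05 , 0.055, 0.06 ,
       0.065, 0.07 , 0.075, 0.08 , 0.085, 0.09 , 0.095]))
key 0.07 279 399.9665832519531 455.244873046875 39.792144775390625 570.9788818359375 43.82194900512695 [0.5620847  0.28778953 0.11978977] 0.08557032965500681
 pca ang 132.03635388852265
key 0.078 219 400.12689208984375 455.4283447265625 38.44160461425781 570.9950561523438 43.735145568847656 [0.5574792  0.29296406 0.13232527] 0.08636254912685665
 pca ang 131.95776114041263
fer 217 372.48626708984375 236.25543212890625 465.6011657714844 [ 0.48770631 -0.07328463  0.17646875] 0.09650471121286033
bronze ((352.560302734375, 171.3074188232422), (10.771026611328125, 15.460392951965332), 93.81947326660156) (345, 166, 16, 11)
```

```bash
python3 - <<'E'
from h import *
for n,bk,bf in (("top",(180,145,230,205),(345,165,400,235)),("side",(215,280,270,345),(310,160,395,220))):
    d=np.load(f"{n}0.npy");P=cloud(n,d);im=cv2.imread(f"{n}0.png");P[d<=0]=0
    a,b,c,e=bk; q=P[b:e,a:c].reshape(-1,3)
    for zl in(.07,.078,.082):
        m=q[(q[:,2]>zl)&(q[:,2]<.1)]; (cx,cy),(w,h),an=cv2.minAreaRect((m[:,:2]*1000).astype(np.float32)); print("key",zl,len(m),[round(x,1) for x in(cx,cy,w,h,an)],m.mean(0),np.median(m[:,2]))
        ev,V=np.linalg.eigh(np.cov(m[:,:2].T)); print(" pca ang",np.degrees(np.arctan2(V[1,1],V[0,1])))
    m=q[(q[:,2]>.025)&(q[:,2]<.05)];(cx,cy),rad=cv2.minEnclosingCircle((m[:,:2]*1000).astype(np.float32));print("stand",cx,cy,rad)
    a,b,c,e=bf; q=P[b:e,a:c].reshape(-1,3); m=q[(q[:,2]>.09)&(q[:,2]<.105)]
    (cx,cy),rad=cv2.minEnclosingCircle((m[:,:2]*1000).astype(np.float32)); print("fer",len(m),cx,cy,rad,m.mean(0),np.median(m[:,2]))
print(ray("top",375.9,196.1,.096), ray("side",352.6,171.3,.096))
im=cv2.imread("top0.png")[178:214,354:398]
cv2.imwrite("pics/fer.png",cv2.resize(im,None,fx=14,fy=14,interpolation=cv2.INTER_CUBIC))
g=cv2.cvtColor(im,cv2.COLOR_BGR2GRAY);print(g[6:30,10:34])
E
```

```text
key 0.07 147 [584.1, 260.4, 16.7, 45.6, 83.8] [0.5834726  0.25894474 0.08350882] 0.0846536448900699
 pca ang 174.86880113443507
key 0.078 132 [584.3, 260.5, 16.5, 45.3, 83.8] [0.58362726 0.25948065 0.08465818] 0.08499307187967572
 pca ang 175.5707029038422
key 0.082 110 [583.6, 260.4, 16.1, 44.0, 85.0] [0.58445314 0.25999141 0.08553137] 0.08553789029878171
 pca ang 175.80425831159582
stand 583.7636108398438 260.2233581542969 25.794673919677734
fer 227 525.71337890625 -179.87181091308594 23.78571128845215 [ 0.5253912  -0.17992682  0.0953004 ] 0.09523624683142282
key 0.07 264 [584.0, 263.4, 17.1, 46.4, 88.8] [0.58171207 0.2657889  0.08285344] 0.08546259537399822
 pca ang 177.9108946474131
key 0.078 204 [583.9, 263.4, 17.1, 45.6, 88.8] [0.58254068 0.26487314 0.08544705] 0.08617891902640931
 pca ang 176.7664275047428
key 0.082 179 [583.9, 262.8, 16.6, 45.2, 86.2] [0.58286479 0.26428587 0.08620689] 0.08652532160771058
 pca ang 176.16835596166914
stand 618.454345703125 242.87594604492188 65.72483825683594
fer 191 524.941162109375 -177.9966278076172 25.928110122680664 [ 0.52460498 -0.175145
[... 1212 characters left out ...]
54 62 65 66 59 51 35 23]
 [24 22 33 48 56 64 70 68 60 60 49 33 27 26 39 55 68 69 68 62 58 49 31 17]
 [27 22 28 45 54 61 65 70 72 69 58 39 33 31 42 59 70 71 64 55 52 43 29 17]
 [27 23 22 33 50 54 58 64 70 72 65 52 46 46 55 65 70 65 57 55 46 39 24 18]
 [29 26 22 27 42 53 55 57 62 66 68 63 62 67 70 71 66 59 53 51 44 34 23 20]
 [30 28 24 23 31 48 55 55 57 58 62 64 63 65 64 65 61 53 50 44 32 28 23 19]
 [30 29 27 21 21 31 44 50 54 56 55 53 50 51 52 52 53 50 43 33 27 25 23 18]
 [30 30 28 24 22 21 28 38 44 50 46 45 40 42 47 45 42 40 32 28 27 25 21 18]
 [30 31 28 31 25 25 21 25 27 32 31 33 37 35 36 35 32 28 27 28 29 28 20 18]
 [31 30 30 31 29 28 27 24 23 21 24 26 28 27 28 28 28 28 29 32 35 35 28 27]]
```

View pics/fer.png

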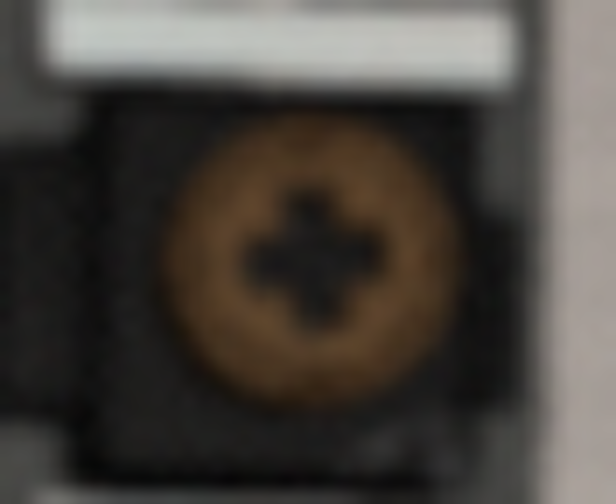

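```bash
cat > ang.py <<'E'
from h import *
def cross(n,im,c,z,rmax=.0165,rmin=.002):
    g=cv2.cvtColor(im,cv2.COLOR_BGR2GRAY).astype(np.float32)
    # sample world-plane polar grid
    out=[]
    for it in range(4):
        xs=np.arange(-.0165,.0166,.0005); X,Y=np.meshgrid(xs,xs); 
        pts=np.stack([c[0]+X,c[1]+Y],-1).reshape(-1,2)
        uv=np.array([proj(n,[p[0],p[1],z]) for p in pts]).astype(np.float32)
        v=cv2.remap(g,uv[:,0].reshape(X.shape),uv[:,1].reshape(X.shape),cv2.INTER_CUBIC)
        rr=np.hypot(X,Y); w=np.clip(52-v,0,20)*(rr<rmax)
        dx,dy=(w*X).sum()/w.sum(),(w*Y).sum()/w.sum(); c=(c[0]+dx,c[1]+dy)
    w2=w*(rr>.004)
    th=np.angle((w2*rr**2*np.exp(4j*np.arctan2(Y,X))).sum())/4
    return c,np.degrees(th),v
E
python3 - <<'E'
from ang import *
print(cross("top",cv2.imread("top0.png"),(.5262,-.179),.096)[:2])
print(cross("side",cv2.imread("side0.png"),(.525,-.1778),.096)[:2])
E
```

```text
Traceback (most recent call last):
  File "ang.py", line 9, in cross
    uv=np.array([proj(n,[p[0],p[1],z]) for p in pts]).astype(np.float32)
                 ~~~~^^^^^^^^^^^^^^^^^
  File "h.py", line 10, in proj
    f,cx,cy,R,t=K(n); q=R@np.asarray(p,float)+t; return np.array([cx+f*q[0]/q[2],cy+f*q[1]/q[2]])
                ~^^^
  File "h.py", line 4, in K
    c=r.get_calibration(n); f=200/np.tan(np.radians(c['vfov']/2))
ValueError: time passes only in moves, steps and waits
```

```bash
python3 - <<'E'
s=open('h.py').read()
s=s.replace("def K(n):","import functools\n@functools.lru_cache\ndef K(n):")
open('h.py','w').write(s)
E
python3 - <<'E'
from ang import *
print(cross("top",cv2.imread("top0.png"),(.5262,-.179),.096)[:2])
print(cross("side",cv2.imread("side0.png"),(.525,-.1778),.096)[:2])
print(r.sense()['time_s'])
E
```

```text
((np.float64(0.5271780575387832), np.float64(-0.1793073934705372)), np.float64(7.225140505414326))
((np.float64(0.5268431037940647), np.float64(-0.18012609819576053)), np.float64(7.194409187013472))
0.1
```

```bash
cat > go.py <<'E'
from h import *
from scipy.spatial.transform import Rotation as Ro
def go(tgt,yaw,n=1):
    """tgt TCP world, yaw of tool y (deg), tool x down"""
    s=r.sense(); R=s['ee_rot']; a=np.radians(yaw)
    x=np.array([0,0,-1.]); y=np.array([np.cos(a),np.sin(a),0]); Rt=np.stack([x,y,np.cross(x,y)],1)
    d=R.T@(np.array(tgt)-s['tcp_pos'])*100; w=Ro.from_matrix(R.T@Rt).as_rotvec(degrees=True)/10
    print("t",s['time_s'],"tcp",s['tcp_pos'].round(4),"F",s['wrist_force'].round(2),"M",s['moment'].round(3),"w",round(s['gripper_width'],3))
    print("d",d.round(2),"|d|",np.linalg.norm(d).round(2),"w",w.round(2))
    return d,w
E
python3 - <<'E'
from go import *
go([.584,.262,.16],-94.5)
E
```

```text
t 0.1 tcp [0.228  0.5814 0.2216] F [ 0.97 -0.43  0.5 ] M [0.024 0.062 0.014] w 1.002
d [  6.2   16.71 -44.81] |d| 48.22 w [-1.69  0.   -0.01]
```

>>> {"fn": "play_rows", "kwargs": {"plan": [[[0, 2, -5.5, 0, 0, 0], [1, 4, -11, -0.5, 0, 0], [2, 6, -16.5, -1, 0, 0], [3, 8, -22, -1.5, 0, 0], [4, 10, -27.5, -1.7, 0, 0]]], "hand": 1}}

```text
time_s: 0.72
tcp_pos: [0.4487, 0.3868, 0.1819]
ee_rot: [[-0.0, -0.075, -0.997], [-0.0, -0.997, 0.075], [-1.0, 0.0, 0.0]]
wrist_force: [0.7, 1.5, -0.1]
gripper_width: 1.0
```

```bash
python3 - <<'E'
from go import *
go([.584,.262,.13],-94.5)
E
```

```text
t 0.725 tcp [0.4487 0.3868 0.1819] F [ 0.66  1.52 -0.1 ] M [ 0.056  0.028 -0.024] w 1.0
d [  5.19  11.42 -14.44] |d| 19.13 w [ 0.02  0.   -0.  ]
```

>>> {"fn": "play_rows", "kwargs": {"plan": [[[1.3, 3, -3.6, 0, 0, 0], [2.6, 6, -7.2, 0, 0, 0], [4, 9, -11, 0, 0, 0], [5, 11.4, -14.4, 0, 0, 0], [5, 11.4, -14.4, 0, 0, 0]]]}}

```text
time_s: 1.35
tcp_pos: [0.5833, 0.2609, 0.1304]
ee_rot: [[-0.003, -0.081, -0.997], [-0.002, -0.997, 0.081], [-1.0, 0.002, 0.003]]
wrist_force: [-0.2, 1.0, -0.7]
gripper_width: 1.002
```

```bash
python3 - <<'E'
from go import *
go([.584,.262,.056],-94.5)
n="side"
im,d=r.capture(n); cv2.imwrite("side1.png",im); im2,d2=r.capture("top"); cv2.imwrite("top1.png",im2);np.save("top1.npy",d2);np.save("side1.npy",d)
cv2.imwrite("pics/a1.png",np.hstack([cv2.resize(im[180:380,120:360],(390,325)),cv2.resize(im2[80:280,100:340],(390,325))]))
E
```

```text
t 1.35 tcp [0.5833 0.2609 0.1304] F [-0.16  0.98 -0.69] M [ 0.027  0.066 -0.022] w 1.002
d [ 7.44 -0.13 -0.08] |d| 7.44 w [-0.02  0.02 -0.01]
```

View pics/a1.png

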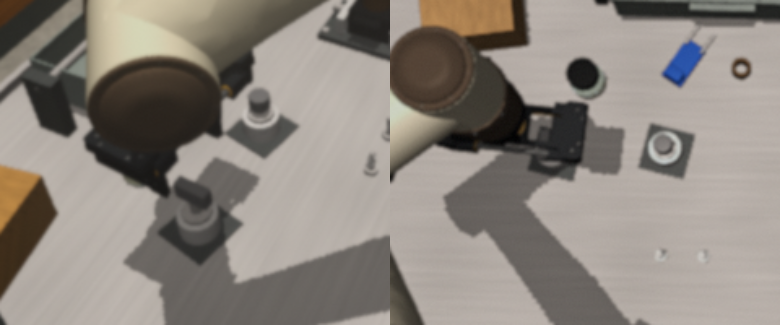

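>>> {"fn": "play_rows", "kwargs": {"plan": [[[2, -0.1, -0.1, 0, 0, 0], [4, -0.1, -0.1, 0, 0, 0], [6, -0.1, -0.1, 0, 0, 0], [7.4, -0.1, -0.1, 0, 0, 0], [7.4, -0.1, -0.1, 0, 0, 0]]]}}

```text
time_s: 2.08
tcp_pos: [0.5826, 0.2648, 0.0578]
ee_rot: [[-0.002, -0.076, -0.997], [-0.001, -0.997, 0.076], [-1.0, 0.001, 0.002]]
wrist_force: [0.0, 0.2, 0.3]
gripper_width: 0.997
```

>>> {"fn": "play_rows", "kwargs": {"plan": [[[0, 0, 0, 0, 0, 0], [0, 0, 0, 0, 0, 0], [0, 0, 0, 0, 0, 0], [0, 0, 0, 0, 0, 0], [0, 0, 0, 0, 0, 0]]], "hand": 0}}

```text
time_s: 2.7
tcp_pos: [0.5836, 0.2645, 0.0586]
ee_rot: [[0.0, -0.077, -0.997], [0.0, -0.997, 0.077], [-1.0, -0.0, -0.0]]
wrist_force: [0.9, -0.4, -0.1]
gripper_width: 0.519
```

```bash
python3 - <<'E'
from go import *
go([.584,.262,.16],-94.5)
E
```

```text
t 2.7 tcp [0.5836 0.2645 0.0586] F [ 0.87 -0.38 -0.08] M [-0.042  0.027  0.007] w 0.519
d [-10.14   0.24  -0.06] |d| 10.14 w [ 0.01 -0.    0.  ]
```

>>> {"fn": "play_rows", "kwargs": {"plan": [[[0, 0, 0, 0, 0, 0], [0, 0, 0, 0, 0, 0], [0, 0, 0, 0, 0, 0], [0, 0, 0, 0, 0, 0], [0, 0, 0, 0, 0, 0]]]}}

```text
time_s: 3.32
tcp_pos: [0.5833, 0.2638, 0.0584]
ee_rot: [[-0.001, -0.077, -0.997], [-0.001, -0.997, 0.077], [-1.0, 0.001, 0.001]]
wrist_force: [-0.3, -2.3, -0.1]
gripper_width: 0.178
```

>>> {"fn": "play_rows", "kwargs": {"plan": [[[0, 0, 0, 0, 0, 0], [0, 0, 0, 0, 0, 0]]]}}

```text
time_s: 3.58
tcp_pos: [0.5833, 0.2639, 0.0584]
ee_rot: [[-0.001, -0.077, -0.997], [-0.001, -0.997, 0.077], [-1.0, 0.001, 0.001]]
wrist_force: [0.2, -3.7, 0.9]
gripper_width: 0.181
```

```bash
python3 - <<'E'
from go import *
go([.584,.262,.16],-94.5)
E
```

```text
t 3.575 tcp [0.5833 0.2639 0.0584] F [ 0.23 -3.7   0.85] M [-1.222 -0.044 -0.045] w 0.181
d [-10.16   0.19  -0.08] |d| 10.16 w [ 0.01  0.   -0.01]
```

>>> {"fn": "play_rows", "kwargs": {"plan": [[[-2, 0, 0, 0, 0, 0], [-4, 0, 0, 0, 0, 0], [-7, 0, 0, 0, 0, 0], [-11, 0, 0, 0, 0, 0], [-11.5, 0, 0, 0, 0, 0]]]}}

```text
time_s: 4.2
tcp_pos: [0.5854, 0.2666, 0.1772]
ee_rot: [[0.007, -0.076, -0.997], [0.006, -0.997, 0.076], [-1.0, -0.006, -0.007]]
wrist_force: [-0.3, 0.8, -0.9]
gripper_width: 0.184
```

```bash
python3 - <<'E'
from go import *
go([.5265,-.179,.175],-94.5+11.7)
n="side"
im,d=r.capture(n); cv2.imwrite("side2.png",im); im2,d2=r.capture("top"); cv2.imwrite("top2.png",im2)
cv2.imwrite("pics/a2.png",np.hstack([cv2.resize(im[180:380,120:360],(390,325)),cv2.resize(im2[80:280,100:340],(390,325))]))
E
```

```text
t 4.2 tcp [0.5854 0.2666 0.1772] F [-0.33  0.83 -0.9 ] M [-0.049 -0.036 -0.019] w 0.184
d [-0.08 44.88  2.48] |d| 44.95 w [-1.16 -0.04  0.03]
```

View pics/a2.png

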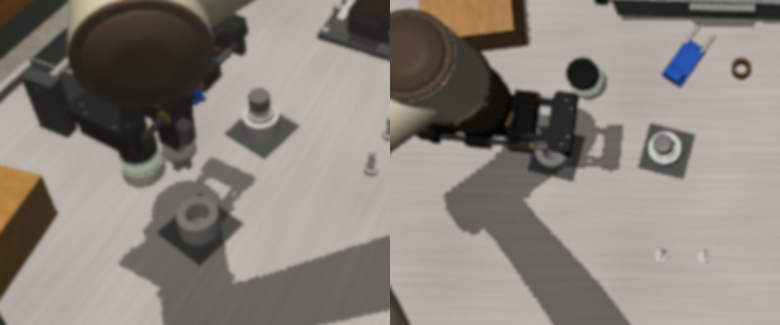

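>>> {"fn": "play_rows", "kwargs": {"plan": [[[0, 5, 0.3, 0, 0, 0], [0, 10, 0.6, -0.3, 0, 0], [0, 15.5, 0.9, -0.6, 0, 0], [0, 21, 1.2, -0.9, 0, 0], [0, 26.5, 1.5, -1.16, 0, 0]]]}}

```text
time_s: 4.92
tcp_pos: [0.5469, 0.0, 0.1716]
ee_rot: [[-0.003, 0.127, -0.992], [0.0, -0.992, -0.127], [-1.0, -0.0, 0.003]]
wrist_force: [1.5, 0.2, -1.1]
gripper_width: 0.179
```

```bash
python3 - <<'E'
from go import *
go([.5265,-.179,.178],-82.8)
E
```

```text
t 4.925 tcp [0.5469 0.     0.1716] F [ 1.54  0.24 -1.05] M [-0.015 -0.145  0.042] w 0.179
d [-0.63 17.5   4.29] |d| 18.03 w [0.01 0.02 0.  ]
```

>>> {"fn": "play_rows", "kwargs": {"plan": [[[0, 4.5, 1, 0, 0, 0], [-0.3, 9, 2, 0, 0, 0], [-0.6, 13.5, 3.2, 0, 0, 0], [-0.6, 17.5, 4.3, 0, 0, 0], [-0.6, 17.5, 4.3, 0, 0, 0]]]}}

```text
time_s: 5.55
tcp_pos: [0.526, -0.1794, 0.1775]
ee_rot: [[-0.003, 0.121, -0.993], [0.001, -0.993, -0.121], [-1.0, -0.001, 0.003]]
wrist_force: [0.1, 0.1, -1.3]
gripper_width: 0.181
```

```bash
cat > look.py <<'E'
import sys
from go import *
def look(tag,cs=(290,110,410,210),ct=(320,140,440,240)):
    im,d=r.capture("side"); im2,d2=r.capture("top")
    cv2.imwrite(f"side_{tag}.png",im);cv2.imwrite(f"top_{tag}.png",im2);np.save(f"side_{tag}.npy",d);np.save(f"top_{tag}.npy",d2)
    f=lambda i,c:cv2.resize(i[c[1]:c[3],c[0]:c[2]],(395,int(395*(c[3]-c[1])/(c[2]-c[0]))),interpolation=cv2.INTER_CUBIC)
    cv2.imwrite(f"pics/{tag}.png",np.hstack([f(im,cs),f(im2,ct)]))
E
python3 - <<'E'
from look import *
go([.5265,-.179,.178],-82.8)
look("b1")
E
```

```text
t 5.55 tcp [ 0.526  -0.1794  0.1775] F [ 0.09  0.08 -1.32] M [ 0.012 -0.028  0.009] w 0.181
d [-0.05 -0.03 -0.06] |d| 0.08 w [-0.03  0.02  0.01]
```

View pics/b1.png

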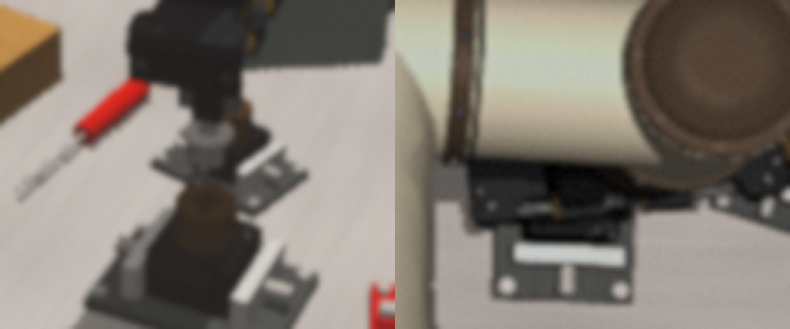

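```bash
python3 - <<'E'
from look import *
im=cv2.imread("side_b1.png");c=(325,135,385,195)
cv2.imwrite("pics/b1z.png",cv2.resize(im[c[1]:c[3],c[0]:c[2]],(600,600),interpolation=cv2.INTER_CUBIC))
d=np.load("side_b1.npy");P=cloud("side",d);P[d<=0]=0
for v in range(140,182,2): print(v,[ (int(P[v,u,2]*1000)) for u in range(340,372,2)],[ (int(P[v,u,1]*1000)) for u in range(340,372,4)])
go([.5265,-.179,.178],-82.8)
tcp=r.sense()['tcp_pos']
print("proj foot",proj("side",[.526,-.1794,.1775-.048]),"collar bot",proj("side",[.526,-.1794,.1775-.024]),"mouth",proj("side",[.5265,-.179,.096]))
E
```

```text
140 [2, 3, 189, 190, 195, 198, 197, 197, 200, 194, 196, 194, 68, 0, 1, 1] [-432, -166, -160, -161, -162, -171, -364, -469]
142 [-1, 0, 181, 183, 189, 191, 190, 192, 195, 189, 191, 188, 70, 72, 0, 0] [-427, -169, -161, -164, -160, -170, -352, -460]
144 [2, 0, 1, 1, 184, 185, 186, 186, 189, 182, 183, 184, 71, 71, 2, 3] [-410, -417, -161, -162, -162, -174, -341, -445]
146 [0, -1, 1, 3, 179, 181, 181, 182, 183, 69, 67, 69, 65, 63, 1, 2] [-404, -407, -160, -161, -161, -332, -339, -436]
148 [0, 4, 2, 159, 160, 160, 169, 167, 160, 160, 159, 61, 61, 53, 45, 0] [-394, -395, -179, -170, -186, -192, -336, -363]
150 [-1, 1, 21, 159, 161, 161, 163, 163, 159, 160, 160, 56, 52, 46, 50, 45] [-386, -359, -169, -170, -181, -183, -339, -347]
152 [0, 0, 32, 158, 159, 160, 161, 158, 160, 160, 158, 45, 44, 47, 47, 43] [-373, -334, -164, -165, -171, -178, -340, -341]
154 [3, 9, 30, 34, 156, 160, 158, 156, 159, 158, 45, 46, 46, 45, 40, 30] [-359, -328, -161, -162, -164, -325, -329, -342]
156 [9, 9, 22, 24, 141, 142, 148, 143, 147, 45, 45, 44, 42, 40, 35, 33] [-342, -328, -173, -168, -173, -316, -326, -340]

[... 939 characters left out ...]
96, 98, 97, 98, 97, 94, 96, 97, 0, 6, 3, 6, 0] [-216, -160, -159, -163, -172, -172, -292, -297]
176 [46, 62, 91, 92, 94, 97, 98, 96, 94, 97, 90, 1, 2, -1, 1, 0] [-206, -156, -156, -155, -164, -173, -288, -294]
178 [61, 60, 80, 84, 90, 91, 90, 92, 91, 87, 83, 62, 61, 63, -2, -1] [-181, -162, -153, -158, -161, -174, -206, -290]
180 [62, 62, 78, 79, 82, 86, 87, 86, 84, 84, 78, 62, 62, 62, 61, 1] [-172, -157, -155, -154, -162, -173, -197, -202]
t 5.65 tcp [ 0.5267 -0.1774  0.178 ] F [ 0.26  0.07 -2.32] M [-0.02  -0.025 -0.071] w 0.183
d [-0.    0.15  0.04] |d| 0.16 w [-0.01  0.01  0.01]
proj foot [353.07844936 159.87930576] collar bot [353.48908966 151.75177052] mouth [352.28065311 170.87630094]
```

View pics/b1z.png

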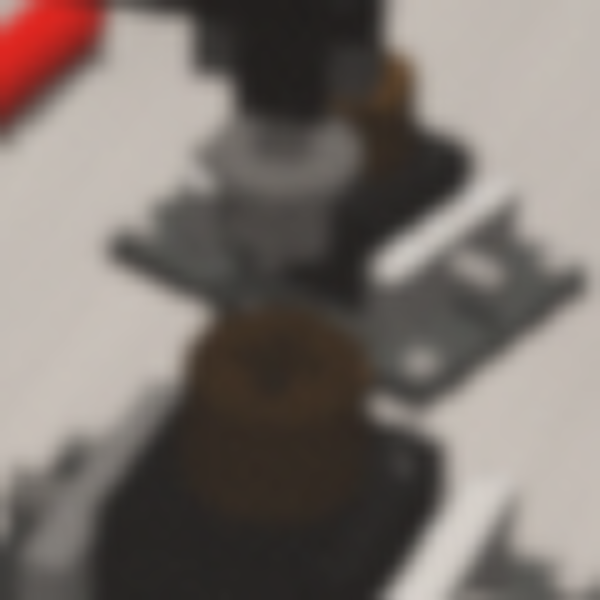

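>>> {"fn": "play_rows", "kwargs": {"plan": [[[1, 0, 0, 0, 0, 0], [2, 0, 0, 0, 0, 0], [2.9, 0, 0, 0, 0, 0], [2.9, 0, 0, 0, 0, 0]]]}}

```text
time_s: 6.15
tcp_pos: [0.5268, -0.1772, 0.1493]
ee_rot: [[-0.002, 0.126, -0.992], [0.0, -0.992, -0.126], [-1.0, -0.001, 0.002]]
wrist_force: [0.2, 0.3, -1.7]
gripper_width: 0.183
```

```bash
python3 - <<'E'
from look import *
go([.5265,-.179,.178],-82.8)
look("b2",cs=(325,135,385,195))
go([.5265,-.179,.178],-82.8)
d=np.load("side_b2.npy");P=cloud("side",d);P[d<=0]=0
for v in range(152,182,2): print(v,[ (int(P[v,u,2]*1000)) for u in range(340,372,2)])
E
```

```text
t 6.15 tcp [ 0.5268 -0.1772  0.1493] F [ 0.15  0.31 -1.71] M [-0.016  0.032  0.005] w 0.183
d [-2.87  0.18  0.06] |d| 2.87 w [0.   0.01 0.  ]Traceback (most recent call last):
  File "<stdin>", line 3, in <module>
  File "look.py", line 7, in look
    cv2.imwrite(f"pics/{tag}.png",np.hstack([f(im,cs),f(im2,ct)]))
                                  ~~~~~~~~~^^^^^^^^^^^^^^^^^^^^^^
    return _nx.concatenate(arrs, 1, dtype=dtype, casting=casting)
           ~~~~~~~~~~~~~~~^^^^^^^^^^^^^^^^^^^^^^^^^^^^^^^^^^^^^^^
ValueError: all the input array dimensions except for the concatenation axis must match exactly, but along dimension 0, the array at index 0 has size 395 and the array at index 1 has size 329
```

```bash
python3 - <<'E'
from look import *
im=cv2.imread("side_b2.png");c=(330,140,380,190)
cv2.imwrite("pics/b2z.png",cv2.resize(im[c[1]:c[3],c[0]:c[2]],(600,600),interpolation=cv2.INTER_CUBIC))
go([.5265,-.179,.178],-82.8)
d=np.load("side_b2.npy");P=cloud("side",d);P[d<=0]=0
for v in range(152,182,2): print(v,[ (int(P[v,u,2]*1000)) for u in range(340,372,2)])
for p in ([.5268,-.1773,.128],[.5268,-.1773,.101],[.5268,-.179,.101],[.5265,-.179,.096],[.5285,-.179,.096],[.5265,-.177,.096]): print(p,proj("side",p))
g=cv2.cvtColor(im,cv2.COLOR_BGR2GRAY)
for v in range(153,182): print(v,g[v,340:368])
E
```

```text
t 6.25 tcp [ 0.5276 -0.1774  0.1505] F [ 0.16 -0.33 -2.29] M [-0.034 -0.004  0.026] w 0.187
d [-2.75  0.14  0.13] |d| 2.75 w [ 0. -0. -0.]
152 [1, 1, 156, 156, 165, 164, 166, 166, 167, 162, 163, 47, 44, 47, 46, 43]
154 [2, 11, 31, 31, 158, 158, 160, 160, 161, 155, 159, 46, 47, 47, 38, 34]
156 [8, 10, 23, 23, 152, 151, 154, 152, 155, 43, 45, 44, 43, 41, 31, 33]
158 [9, 9, 17, 133, 129, 142, 141, 140, 133, 131, 38, 42, 36, 36, 34, 31]
160 [7, 11, 9, 131, 130, 134, 136, 135, 132, 131, 31, 33, 35, 34, 31, 26]
162 [3, 7, 10, 132, 132, 132, 132, 132, 133, 132, 25, 33, 36, 32, 24, 24]
164 [2, 0, 0, 123, 128, 131, 129, 132, 128, 16, 19, 27, 26, 24, 18, 11]
166 [3, 0, 2, 3, 110, 118, 119, 116, 116, 5, 9, 18, 23, 14, 11, 10]
168 [1, 3, 0, 98, 109, 114, 112, 111, 108, 96, 98, 14, 15, 9, 9, 11]
170 [2, 0, 98, 96, 92, 108, 106, 105, 95, 96, 97, 8, 9, 13, 10, 6]
172 [3, 1, 96, 98, 98, 88, 84, 82, 92, 97, 89, 4, 8, 9, 10, 8]
174 [46, 47, 94, 97, 96, 98, 97, 97, 97, 100, 96, 1, 3, 7, 5, 4]
176 [46, 63, 91, 91, 96, 93, 99, 95, 97, 94, 93, 0, -1, 0, 0, 0]
178 [63, 63, 81, 88, 91, 92, 92, 92, 91, 89, 8
[... 3070 characters left out ...]
  49  49  50  50  51  51  50
  48  48  53  80 118 138 129 114 104 109]
176 [107  81  56  44  43  43  44  46  46  47  48  48  48  48  50  48  47  47
  45  46  50  71 110 138 145 146 144 150]
177 [ 89  62  45  41  41  43  43  44  45  45  46  46  45  46  46  45  45  45
  43  43  45  53  73  95 115 134 148 159]
178 [ 69  47  40  41  42  43  44  43  44  44  45  45  45  44  45  44  44  43
  43  43  42  43  46  55  71  90 108 125]
179 [52 40 39 41 43 43 44 44 44 43 44 43 43 44 43 44 43 43 43 42 42 42 43 46
 53 58 63 76]
180 [41 40 39 40 42 43 44 44 43 44 43 44 44 44 44 44 44 42 43 42 42 41 44 46
 52 56 50 51]
181 [37 38 39 40 41 43 44 43 44 44 44 43 45 44 43 44 43 43 43 43 41 42 43 45
 55 60 52 47]
```

View pics/b2z.png

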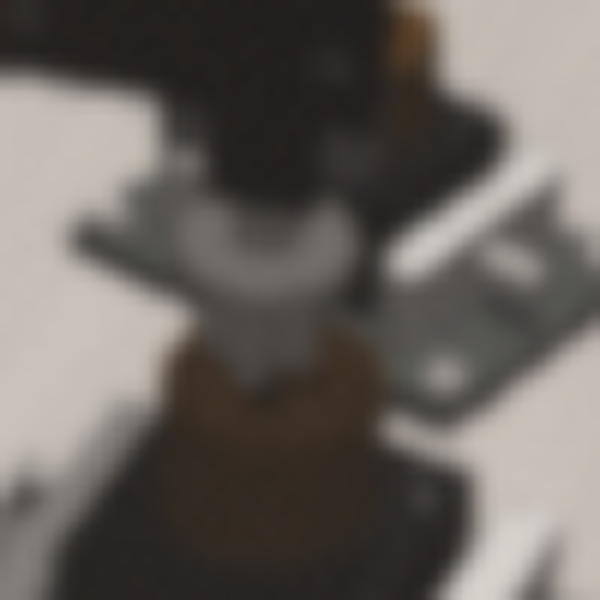

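>>> {"fn": "play_rows", "kwargs": {"plan": [[[0, 0, 0.19, 0, 0, 0], [0.3, 0, 0.19, 0, 0, 0], [0.4, 0, 0.19, 0, 0, 0], [0.4, 0, 0.19, 0, 0, 0]]]}}

```text
time_s: 6.75
tcp_pos: [0.5255, -0.1778, 0.1465]
ee_rot: [[-0.0, 0.125, -0.992], [-0.0, -0.992, -0.125], [-1.0, -0.0, 0.0]]
wrist_force: [-0.1, -0.8, -1.3]
gripper_width: 0.181
```

```bash
python3 - <<'E'
from look import *
look("b3",cs=(330,140,380,190),ct=(350,160,400,210))
go([.525,-.1775,.14],-82.8)
g=cv2.cvtColor(cv2.imread("side_b3.png"),cv2.COLOR_BGR2GRAY)
for v in range(158,178): print(v,g[v,340:366])
E
```

```text
t 6.85 tcp [ 0.5256 -0.1779  0.1466] F [-0.16 -0.42 -1.6 ] M [-0.02  -0.058 -0.036] w 0.18
d [ 0.66 -0.04  0.05] |d| 0.66 w [-0. -0. -0.]
158 [111  95  85  81  84  89  95  98  96  86  70  59  56  54  52  55  66  77
  76  61  43  36  41  56  89 126]
159 [ 93  88  85  81  83  93 104 107 107  97  80  70  69  68  69  75  87  98
  96  78  55  44  62  99 143 177]
160 [ 78  81  83  82  86  96 106 110 108 102  87  78  76  76  78  87 100 108
 105  91  65  61  99 147 181 196]
161 [ 71  71  76  81  84  93 104 110 111 106  97  88  84  85  88  96 105 109
 107  94  71  75 124 171 190 185]
162 [ 92  76  71  73  78  85  97 106 109 109 106 101  98  97 100 106 109 110
 106  90  67  74 118 158 167 149]
163 [139 115  91  77  73  76  86  97 104 108 109 108 106 106 106 108 107 103
  95  79  59  65  94 117 120 106]
164 [176 161 138 118  99  81  77  83  92  99 102 104 104 102 102 100  97  91
  78  62  51  60  79  89  89  86]
165 [191 185 176 164 145 115  84  75  79  84  87  90  92  90  89  85  82  76
  67  56  51  62  77  84  85  84]
166 [192 191 189 185 171 138  95  71  73  76  79  80  79  78  78  76  73  
[... 557 characters left out ...]

  51  50  51  58  71  80  92 113]
172 [180 176 156 109  64  51  51  51  53  57  64  66  61  54  52  52  52  49
  50  50  48  54  60  70  80  94]
173 [157 152 136  95  58  49  50  51  52  53  54  54  52  48  49  51  51  51
  50  48  49  55  64  68  68  74]
174 [135 126 107  73  50  47  48  50  51  50  50  48  48  47  51  51  52  51
  50  49  52  67  92  99  87  76]
175 [121 103  78  54  45  46  46  48  49  49  49  49  49  50  51  50  50  49
  47  47  51  77 118 137 128 115]
176 [107  82  56  43  41  43  45  45  46  48  48  48  47  49  50  49  48  47
  44  45  48  70 109 137 145 146]
177 [ 89  62  44  41  42  44  44  44  45  44  46  47  46  45  46  45  45  44
  44  43  44  53  73  95 114 133]
```

View pics/b3.png

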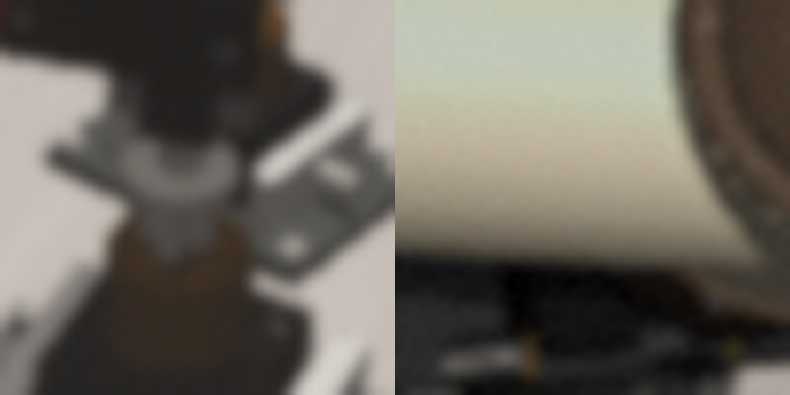

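>>> {"fn": "play_rows", "kwargs": {"plan": [[[0.1, 0, 0.03, 0, 0, 0], [0.2, 0, 0.03, 0, 0, 0], [0.3, 0, 0.03, 0, 0, 0], [0.4, 0, 0.03, 0, 0, 0], [0.4, 0, 0.03, 0, 0, 0]]]}}

```text
time_s: 7.48
tcp_pos: [0.5252, -0.1778, 0.1424]
ee_rot: [[-0.0, 0.125, -0.992], [0.0, -0.992, -0.125], [-1.0, -0.0, 0.0]]
wrist_force: [-0.3, 0.0, -1.7]
gripper_width: 0.18
```

>>> {"fn": "play_rows", "kwargs": {"plan": [[[0.1, 0, 0, 0, 0, 0], [0.2, 0, 0, 0, 0, 0], [0.2, 0, 0, 0, 0, 0]]]}}

```text
time_s: 7.85
tcp_pos: [0.5252, -0.1779, 0.1404]
ee_rot: [[-0.0, 0.125, -0.992], [0.0, -0.992, -0.125], [-1.0, -0.0, 0.0]]
wrist_force: [-0.4, 0.2, -0.5]
gripper_width: 0.179
```

>>> {"fn": "play_rows", "kwargs": {"plan": [[[0.1, 0, 0, 0, 0, 0], [0.2, 0, 0, 0, 0, 0], [0.2, 0, 0, 0, 0, 0]]]}}

```text
time_s: 8.22
tcp_pos: [0.5252, -0.1779, 0.1385]
ee_rot: [[-0.0, 0.125, -0.992], [-0.0, -0.992, -0.125], [-1.0, -0.0, 0.0]]
wrist_force: [0.4, -0.6, -1.2]
gripper_width: 0.184
```

>>> {"fn": "play_rows", "kwargs": {"plan": [[[0.15, 0, 0, 0, 0, 0], [0.3, 0, 0, 0, 0, 0], [0.45, 0, 0, 0, 0, 0], [0.6, 0, 0, 0, 0, 0], [0.6, 0, 0, 0, 0, 0]]]}}

```text
time_s: 8.85
tcp_pos: [0.5251, -0.1779, 0.1324]
ee_rot: [[-0.0, 0.125, -0.992], [-0.0, -0.992, -0.125], [-1.0, -0.0, 0.0]]
wrist_force: [-0.4, 0.3, -1.2]
gripper_width: 0.18
```

>>> {"fn": "play_rows", "kwargs": {"plan": [[[0.1, 0, 0, 0, 0, 0], [0.2, 0, 0, 0, 0, 0], [0.3, 0, 0, 0, 0, 0], [0.4, 0, 0, 0, 0, 0], [0.4, 0, 0, 0, 0, 0]]]}}

```text
time_s: 9.48
tcp_pos: [0.5253, -0.1779, 0.1289]
ee_rot: [[0.0, 0.125, -0.992], [-0.0, -0.992, -0.125], [-1.0, 0.0, -0.0]]
wrist_force: [-0.8, 0.4, 2.6]
gripper_width: 0.179
```

>>> {"fn": "play_rows", "kwargs": {"plan": [[[0.1, 0, 0, 0, 0, 0], [0.2, 0, 0, 0, 0, 0], [0.3, 0, 0, 0, 0, 0], [0.4, 0, 0, 0, 0, 0], [0.4, 0, 0, 0, 0, 0]]]}}

```text
time_s: 10.1
tcp_pos: [0.5253, -0.1779, 0.1247]
ee_rot: [[0.0, 0.125, -0.992], [-0.0, -0.992, -0.125], [-1.0, 0.0, -0.0]]
wrist_force: [-1.6, 0.2, 3.6]
gripper_width: 0.181
```

>>> {"fn": "play_rows", "kwargs": {"plan": [[[0.1, 0, 0, 0, 0, 0], [0.2, 0, 0, 0, 0, 0], [0.2, 0, 0, 0, 0, 0]]]}}

```text
time_s: 10.48
tcp_pos: [0.5254, -0.1779, 0.1227]
ee_rot: [[0.0, 0.125, -0.992], [-0.0, -0.992, -0.125], [-1.0, 0.0, -0.0]]
wrist_force: [-1.6, 0.5, 3.8]
gripper_width: 0.178
```

>>> {"fn": "play_rows", "kwargs": {"plan": [[[0.05, 0, 0, 0, 0, 0], [0.1, 0, 0, 0, 0, 0], [0.1, 0, 0, 0, 0, 0]]]}}

```text
time_s: 10.85
tcp_pos: [0.5254, -0.1779, 0.1218]
ee_rot: [[0.0, 0.125, -0.992], [-0.0, -0.992, -0.125], [-1.0, 0.0, -0.0]]
wrist_force: [-0.7, 0.4, 5.4]
gripper_width: 0.182
```

>>> {"fn": "play_rows", "kwargs": {"plan": [[[0.05, 0, 0, 0, 0, 0], [0.1, 0, 0, 0, 0, 0], [0.1, 0, 0, 0, 0, 0]]]}}

```text
time_s: 11.22
tcp_pos: [0.5254, -0.1779, 0.1209]
ee_rot: [[0.0, 0.125, -0.992], [-0.0, -0.992, -0.125], [-1.0, 0.0, -0.0]]
wrist_force: [-2.0, 0.1, 7.2]
gripper_width: 0.182
```

>>> {"fn": "play_rows", "kwargs": {"plan": [[[0.05, 0, 0, 0, 0, 0], [0.05, 0, 0, 0, 0, 0]]]}}

```text
time_s: 11.48
tcp_pos: [0.5254, -0.1779, 0.1205]
ee_rot: [[0.001, 0.125, -0.992], [-0.0, -0.992, -0.125], [-1.0, 0.0, -0.0]]
wrist_force: [-2.1, 0.6, 5.7]
gripper_width: 0.182
```

>>> {"fn": "play_rows", "kwargs": {"plan": [[[0.05, 0, 0, 0, 0, 0], [0.05, 0, 0, 0, 0, 0]]]}}

```text
time_s: 11.72
tcp_pos: [0.5254, -0.1779, 0.1202]
ee_rot: [[0.001, 0.125, -0.992], [-0.0, -0.992, -0.125], [-1.0, 0.0, -0.001]]
wrist_force: [-1.8, -0.3, 7.2]
gripper_width: 0.178
```

>>> {"fn": "play_rows", "kwargs": {"plan": [[[0.05, 0, 0, 0, 0, 0], [0.05, 0, 0, 0, 0, 0]]]}}

```text
time_s: 11.98
tcp_pos: [0.5255, -0.178, 0.1201]
ee_rot: [[0.001, 0.125, -0.992], [-0.001, -0.992, -0.125], [-1.0, 0.001, -0.001]]
wrist_force: [-2.4, 1.0, 10.0]
gripper_width: 0.185
```

>>> {"fn": "play_rows", "kwargs": {"plan": [[[0.05, 0, 0, 0, 0, 0], [0.05, 0, 0, 0, 0, 0]]]}}

```text
time_s: 12.22
tcp_pos: [0.5255, -0.1781, 0.1201]
ee_rot: [[0.001, 0.126, -0.992], [-0.001, -0.992, -0.126], [-1.0, 0.001, -0.001]]
wrist_force: [-2.4, 0.8, 11.9]
gripper_width: 0.179
```

>>> {"fn": "play_rows", "kwargs": {"plan": [[[0.05, 0, 0, 0, 0, 0], [0.1, 0, 0, 0, 0, 0], [0.1, 0, 0, 0, 0, 0]]]}}

```text
time_s: 12.6
tcp_pos: [0.5256, -0.1781, 0.12]
ee_rot: [[0.001, 0.126, -0.992], [-0.001, -0.992, -0.126], [-1.0, 0.001, -0.001]]
wrist_force: [-3.4, 1.8, 16.0]
gripper_width: 0.184
```

```bash
python3 - <<'E'
from look import *
look("b4",cs=(330,140,380,190),ct=(350,160,400,210))
go([.525,-.1775,.12],-82.8)
d=np.load("side_b4.npy");P=cloud("side",d);P[d<=0]=0
for v in range(156,182,2): print(v,[ (int(P[v,u,2]*1000)) for u in range(340,372,2)])
E
```

```text
t 12.7 tcp [ 0.5257 -0.1781  0.12  ] F [-4.33  1.67 15.53] M [ 0.645  1.457 -0.026] w 0.181
d [-0.   -0.07  0.06] |d| 0.09 w [ 0.   -0.01 -0.01]
156 [198, 199, 200, 199, 202, 202, 204, 205, 206, 206, 206, 145, 41, 38, 33, 32]
158 [192, 193, 194, 195, 195, 197, 197, 199, 200, 199, 203, 139, 36, 34, 35, 36]
160 [11, 13, 131, 132, 138, 192, 193, 194, 194, 195, 197, 32, 32, 36, 34, 29]
162 [3, 7, 127, 127, 136, 133, 139, 137, 139, 134, 194, 32, 34, 31, 26, 23]
164 [0, 1, 2, 6, 126, 128, 130, 131, 133, 126, 126, 26, 27, 25, 19, 12]
166 [2, 1, 0, -1, 121, 126, 124, 126, 125, 9, 11, 20, 23, 16, 10, 8]
168 [2, -1, 2, 104, 100, 109, 109, 110, 103, 104, 95, 9, 15, 11, 9, 11]
170 [1, 0, 98, 103, 101, 103, 107, 102, 102, 102, 97, 11, 9, 12, 9, 9]
172 [0, 1, 96, 102, 100, 102, 103, 101, 102, 102, 91, 8, 9, 10, 7, 9]
174 [47, 47, 94, 96, 99, 100, 103, 100, 99, 96, 98, 0, 5, 6, 6, 3]
176 [47, 62, 88, 92, 96, 97, 96, 97, 97, 97, 90, 2, 2, 1, 2, 2]
178 [61, 63, 81, 85, 89, 90, 92, 95, 93, 87, 88, 62, 61, 62, 3, 1]
180 [62, 63, 77, 82, 83, 83, 86, 86, 83, 82, 78, 60, 62, 63, 57, 0]
```

View pics/b4.png

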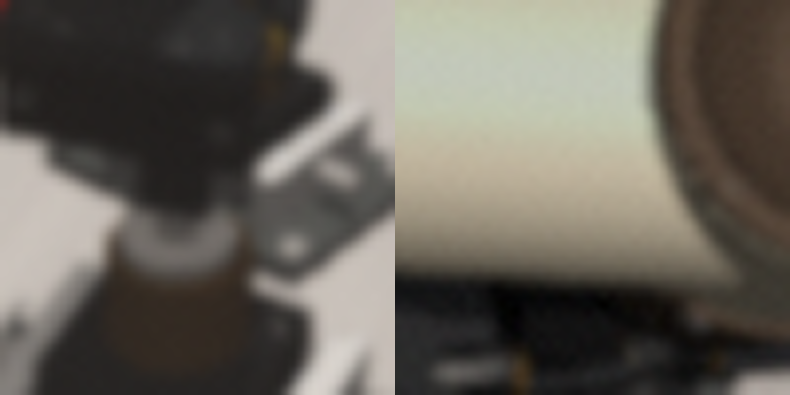

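>>> {"fn": "play_rows", "kwargs": {"plan": [[[0, 0, 0, 0, 0, 0], [0, 0, 0, 0, 0, 0], [0, 0, 0, 0, 0, 0], [0, 0, 0, 0, 0, 0]]]}}

```text
time_s: 13.2
tcp_pos: [0.5257, -0.1781, 0.12]
ee_rot: [[0.001, 0.126, -0.992], [-0.001, -0.992, -0.126], [-1.0, 0.001, -0.001]]
wrist_force: [-4.3, 2.1, 16.5]
gripper_width: 0.183
```

```bash
python3 - <<'E'
from station import r
s=r.sense();print(s['time_s'],s['tcp_pos'],s['wrist_force'],s['gripper_width'])
print(r.finish_job())
E
```

```text
13.2 [ 0.52565466 -0.17811295  0.11999695] [-4.31199326  2.08733151 16.48980886] 0.18311856237231702
the job is handed in; nothing more can be done
None
```

I took the key from its stand, turned it about 12° to mesh with the larger black-jig ferrule, and pushed it down until the collar met the rim. I handed the job in at 13.2 s, still gripping and pressing.

**Last checks:**
- The tool stopped sinking at z = 0.120 m while the force kept rising. It held steady at about 16.5 N vertical and 5 N sideways, well under the 40 N limit.
- The side camera's depth put the collar top at about 102 mm, which matches a 96 mm rim plus the 6 mm collar.
- The gripper opening stayed at 0.18, which fits the 16 mm handle.

**What disagreed or went unchecked:**
- The two cameras differed by 1–3 mm on where the key was. I set the final sideways alignment mostly from the side view and the measured tool position.
- The arm hid the ferrule from the top camera, so the seating was confirmed only by the side view and the force.
- I took no final picture of the other loose things. Nothing in the forces or the close-up pictures suggested the arm touched them.

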